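Lift a concretion off the photo turntable with tongs

TASK

The iron concretion on the photo turntable has been cleaned and must not be touched by the gripper. Take the sprung tongs out of their block, close their jaws on the concretion where it lies on the turntable, and lift it at least ten centimetres clear above the turntable. Finish holding it there, still, in the squeezed tongs over the turntable, so that its underside can be photographed; leave the vial, the petri dish and the dropper bottle as they stand.

Things in the scene. Friction and masses are not known exactly. Their poses are not given: they have to be found in the camera images.
- tongs: U-shaped sprung steel tongs, 135 mm tall, 80 g, standing upright in the long pocket of the block, steel bow (13 mm wide) on top, jaws down. Origin midway between the feet of the jaws (bottom of the tongs), z up to the bow, y from right leg to left leg (the line along which they are squeezed).
- tongs_grip (a point): Midway between the two black ribbed grip plates outside the legs, 91 mm above the feet, 44 mm below the top of the bow; axes as the tongs. Plates 16 mm wide, 32 mm tall. Width over them: 52 mm at rest, 46 mm squeezed to a jaw gap of 40 mm, about 34 mm with the jaws shut: the jaw gap shrinks 3.4 mm per mm of that width.
- tongs_jaws (a point): Point midway between the two jaws at the middle of their height, 10 mm above the feet (81 mm below tongs_grip); axes as the tongs. Flat serrated jaws, 18 mm wide, 22 mm tall, 4 mm thick; gap between them 60 mm at rest (68 mm over the outsides).
- tongs_left: Leg and jaw on the tongs' +y side; origin at its pivot in the bow, 125 mm above the feet and 18 mm off the middle. A spring keeps the legs open and moves them alike: it pushes each grip plate outward with about 3 N at rest, 4.5 N at 3 mm squeeze a side; when let go they open again.
- tongs_right: Leg and jaw on the tongs' -y side, the mirror image of tongs_left; origin at its pivot.
- block: Fixed grey plastic bench block, 76 (x) x 104 (y) x 42 mm; origin at the centre of its underside, z up. The tongs stand in a pocket 23 x 83 mm, 34 mm deep, centred 14 mm to +x of the origin, long side along y; two round wells for vials lie 20 mm to -x of the origin, one holds the vial.
- turntable: Low round photo turntable, its foot fixed to the counter; origin on its axis at the underside of the foot, z up. The white plate with grey middle and black graduation has 100 mm radius and its flat top 44.5 mm above the origin.
- turntable_plate (a joint): Angle of the turntable's plate about its vertical axis (rad). It has no drive or stop and spins freely at the lightest touch.
- concretion: Brown angular iron lump, 38 (x) x 41 (y) x 23 mm tall, 60 to 120 g, lying off-centre on the turntable's plate; origin at the centre of its underside, z up. It is 34 to 41 mm wide in whatever level direction it is gripped, narrowest (34 mm) along the line 45 degrees from its +x towards its +y.
- vial: Glass vial with white cap, 20 mm across, 48 mm tall, standing in a well of the block, 14 mm of it above the block; origin at the centre of its underside. Leave it.
- petri_dish: Clear round dish with fragments, 66 mm across, 13 mm tall, on the counter to the right of the turntable; origin at the centre of its underside. Leave it.
- dropper: Brown dropper bottle, 34 mm across, 102 mm tall, on the counter behind the turntable; origin at the centre of its underside. Leave it.

How it is judged:
By the outcome, as a careful person would: the job done as asked, in the order asked, and still so for the second after the job is handed in, while the arm keeps its last pose, push and grip.
It also fails if it takes over 42 s, if anything falls off the work surface, if the arm or the gripper's body presses on something with over 40 N, if the wrist force passes 120 N, or if a joint passes its speed limit or range.

ROBOT

A 6-joint arm with a two-finger parallel gripper is mounted at the origin on a cart in front of the work surface, level with it; the furniture and walls round the work are solid. World frame = base frame: x ahead of the robot, y to its left, z up, the work surface at z = 0. Lengths are in m, angles in rad, forces in N, time in s.
With the tool pointing down it reaches from about 0.275 to 0.875 m from the base axis. Payload 12.5 kg.
Tool frame: the origin (TCP) lies on the centre line of the jaws, within the pads' length; the fingertips stand r.finger_overhang ahead of it and the grasp point (between the pads) lies 3 mm ahead of it (r.finger_overhang is the distance from the TCP to the fingertips, in m); z points along the fingers, y is the line along which they close (so a half turn about z gives the same grasp; the last joint's range is limited). The gripper opens to 85 mm and grips with 20 to 120 N. Pads are 22 mm wide; open, the fingers measure 114 mm over their backs; the gripper's body (76 mm by 85 mm) begins 54 mm behind the grasp point. The pads swing forward as they close: fully open they stand 13 mm farther back than shut.
Start: joints at [-1.219, 0.351, 1.652, -0, 1.139, -0.085], TCP at [0.233, -0.498, 0.253] pointing down, gripper open.
Joint ranges: [-2.75, 2.75], [-0.79, 2.1], [0.01, 2.65], [-1.57, 4.71], [0.07, 3.14], [-2.87, 2.87]. Speed limits (rad/s): [2.22, 2.22, 2.79, 3.14, 3.14, 3.14].

INTERFACE

Orientations are given as a unit quaternion [x, y, z, w].
In Python, from cell import r, optics gives the robot as it stands. The module is installed in compiled form; this text tells all that it offers. Calls block until the motion is done:
- r.move_to(position, orientation): joint-space move of the TCP to a pose.
- r.move_linear(position, rot=None, vel=0.15): straight line of the TCP; rot=None keeps the orientation; vel is the mean speed in m/s.
- r.set_joints(angles): joint-space move.
- r.set_gripper(opening, squeeze=None): opening from 0.0 (shut) to 1.0 (fully open); squeeze is the grip in N (None keeps the last); returns when the fingers have stopped.
- r.sleep(seconds).
- r.inverse_kinematics(position, orientation): joint angles nearest the present ones, or None.
- optics.get_image(name): name is "scene" or "top" or "wrist"; returns a dict with "pixels" (420x560x3 uint8, red, green, blue), "depth" (420x560 float32, m along the optical axis (not along the pixel's ray), 0 where there is no reading), "fx", "fy", "cx", "cy" (pixels), "camera_from_world" (4x4, takes a point from world to camera coordinates); the wrist camera has in their place "mount" (4x4, takes a point from camera to tool coordinates, whose origin is the TCP and whose axes are the flange's). Camera axes: x right, y down, z forward; pixel columns grow to the right and rows downward; lengths in m; the calibration is good to about 2 mm. A picture is of the moment at which its call begins: read the wrist's pose just before it.
A pose or a line that the arm cannot do raises r.PlanningError and nothing moves.
- r.hand_in(): hands the job in; it is judged then, once.
Readings, each from a call of its own:
- r.current_t(): time.
- r.current_q(): joint angles.
- r.current_qvel(): joint speeds.
- r.current_effort(): joint torques, N m.
- r.current_tool_pos(): TCP position.
- r.current_ee_rot(): TCP orientation.
- r.current_contact_force(): force on the tool from outside, world axes, zero at the start.
- r.current_torque(): the same for the moment, N m.
- r.current_opening(): opening from 0.0 (shut) to 1.0 (fully open).
- r.current_finger_force(): force on a finger pad.
Only numpy, scipy, OpenCV 4.12 (cv2) and the standard library are available. Lean on these libraries where they do the work, as an engineer would, in place of code of your own. Each camera call takes 0.05 s, during which the arm holds its last target. There are 200 camera calls.

## Working session

There is one attempt and no reset: what is moved stays moved. The work goes in short steps, each a Python script; the robot and the scene stay as the last script left them, time stands still between calls to the robot, and variables do not carry over. Pictures are saved under pics/ and viewed, at most 10 in all, crops included, and the job is handed in when it is done.

```bash
mkdir -p pics; cat > h.py <<'E'
from cell import r, optics
import numpy as np, cv2
def save(n,im): cv2.imwrite(f'pics/{n}.png',cv2.cvtColor(im,cv2.COLOR_RGB2BGR))
def cloud(o,Twc=None):
    d=o['depth'];v,u=np.mgrid[:420,:560]
    P=np.stack([(u-o['cx'])/o['fx']*d,(v-o['cy'])/o['fy']*d,d,np.ones_like(d)],-1)
    T=np.linalg.inv(o['camera_from_world']) if Twc is None else Twc
    return (P@T.T)[...,:3]
E
python3 - <<'E'
from h import *
a=optics.get_image('scene');b=optics.get_image('top');print(r.finger_overhang,r.current_ee_rot(),r.current_t())
np.savez('v0.npz',s=a['pixels'],t=b['pixels'],ps=cloud(a),pt=cloud(b))
for o in(a,b):print(np.linalg.inv(o['camera_from_world']).round(3),o['fx'],(o['depth']>0).mean())
save('s0',a['pixels']);save('t0',b['pixels'])
E
```

```text
0.022 [ 9.76246690e-01  2.16661288e-01 -5.87940661e-05 -5.31828112e-04] 0.1
[[-0.968 -0.133  0.214  0.285]
 [-0.25   0.415 -0.875  0.726]
 [ 0.027 -0.9   -0.435  0.607]
 [ 0.     0.     0.     1.   ]] 526.720048220862 0.9960034013605442
[[ 0.041 -0.978  0.206  0.267]
 [-0.999 -0.04   0.011 -0.273]
 [-0.003 -0.206 -0.978  1.412]
 [ 0.     0.     0.     1.   ]] 492.9756431404567 0.9959566326530612
```

View pics/s0.png

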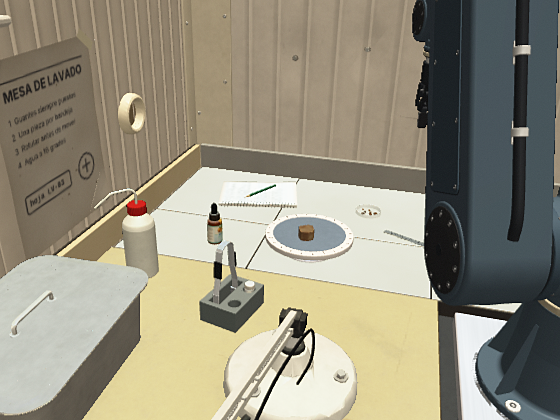

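View pics/t0.png

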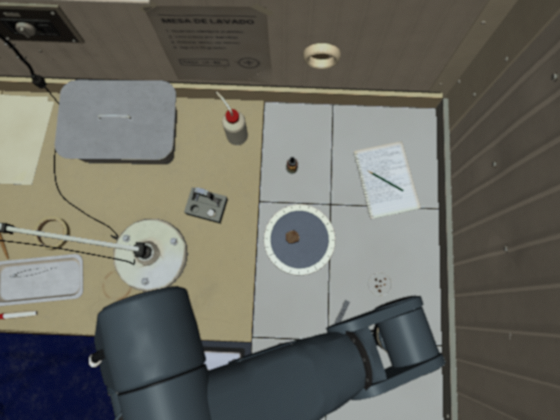

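The scene picture shows the block with tongs at (230,290), the turntable at (310,237) with the brown lump at (306,233), the dropper at (214,225) and a lamp near the robot at (290,330). In the top picture the block is at (207,204), the plate at (300,238), the lump at (292,237) and the lamp at (150,255).

```bash
python3 - <<'E'
from h import *
z=np.load('v0.npz')
for k,pk,box in(('t','pt',[(180,235,180,230),(260,340,200,280),(280,302,150,180),(100,200,210,300),(0,145,215,260)]),('s','ps',[(195,270,230,335),(262,356,210,262),(200,225,200,246),(220,360,300,410)])):
    P=z[pk];C=z[k].astype(int)
    for u0,u1,v0,v1 in box:
        p=P[v0:v1,u0:u1].reshape(-1,3);q=p[(p[:,2]>.008)&(p[:,2]<.5)]
        print(k,(u0,v0),len(q),np.percentile(q,[1,50,99],axis=0).round(3).tolist(),'zmax',q[:,2].max().round(3))
    # concretion: brown on plate
    h=cv2.cvtColor(z[k],cv2.COLOR_RGB2HSV)
    u0,u1,v0,v1=(265,335,205,275) if k=='t' else (285,330,218,250)
    m=np.zeros((420,560),bool);m[v0:v1,u0:u1]=True
    m&=(h[...,0]<25)&(h[...,1]>90)&(P[...,2]>.02)
    q=P[m];print('conc',m.sum(),np.percentile(q,[2,50,98],axis=0).round(4).tolist())
    top=q[q[:,2]>np.percentile(q[:,2],95)-.006];print(' top',top.mean(0).round(4))
P=z['pt'];m=(np.abs(P[...,2]-.0445)<.006);m[:,:260]=0;m[:,340:]=0;m[:200]=0;m[280:]=0
q=P[m];print('plate',q.mean(0),np.percentile(q,[1,99],axis=0))
# block top
for k,pk in(('t','pt'),('s','ps')):
    P=z[pk];m=(np.abs(P[...,2]-.042)<.004);m[:,:180 ]=0;m[:,275:]=0
    m&=(P[...,0]>.3)&(P[...,0]<.55)&(P[...,1]>-.2)&(P[...,1]<.05)
    q=P[m][:,:2].astype(np.float32);print('block',len(q),P[m][:,2].mean(),cv2.minAreaRect(q))
def crop(n,im,u0,u1,v0,v1,s):return cv2.resize(im[v0:v1,u0:u1],None,fx=s,fy=s,interpolation=cv2.INTER_CUBIC)
save('c1',np.hstack([crop(0,z['s'],190,360,200,340,2.3),crop(0,z['t'],180,340,160,300,2.3)]))
E
```

```text
t (180, 180) 1028 [[0.512, -0.097, 0.008], [0.556, -0.045, 0.042], [0.598, 0.016, 0.147]] zmax 0.15
t (260, 200) 3925 [[0.375, -0.405, 0.035], [0.466, -0.311, 0.042], [0.561, -0.218, 0.065]] zmax 0.072
t (280, 150) 158 [[0.665, -0.299, 0.008], [0.677, -0.282, 0.058], [0.7, -0.267, 0.101]] zmax 0.102
t (100, 210) 4452 [[0.316, -0.006, 0.01], [0.409, 0.1, 0.035], [0.532, 0.209, 0.149]] zmax 0.156
t (0, 215) 2501 [[0.385, 0.099, 0.009], [0.431, 0.254, 0.038], [0.506, 0.534, 0.194]] zmax 0.206
conc 94 [[0.4595, -0.3055, 0.058], [0.4708, -0.2917, 0.0638], [0.4847, -0.2778, 0.07]]
 top [ 0.4721 -0.2925  0.0652]
s (195, 230) 3128 [[0.476, -0.278, 0.009], [0.561, -0.025, 0.04], [0.687, 0.037, 0.143]] zmax 0.146
s (262, 210) 3275 [[0.372, -0.402, 0.03], [0.461, -0.287, 0.041], [0.559, -0.213, 0.063]] zmax 0.066
s (200, 200) 496 [[0.571, -0.476, 0.008], [0.679, -0.272, 0.048], [0.738, -0.034, 0.145]] zmax 0.146
s (220, 300) 10681 [[0.311, -0.027, 0.012], [0.407, 0.137, 0.036], [0.555, 0.325, 0.168]] zmax 0.172
conc 211 [[0.4529, -0.3037, 0.0422], [0.4673, -0.2793, 0.0595], [0.4835, -0.2707, 0.0646]]
 top [ 0.4682 -0.2857  0.0622]
plate [ 0.46703895 -0.31154793  0.04235594] [[ 0.37529168 -0.40391752  0.03862798]
 [ 0.56112694 -0.21859384  0.04852706]]
block 249 0.04212462457775285 ((0.5397341847419739, -0.035681698471307755), (0.10517063736915588, 0.03954938054084778), 78.20960998535156)
block 492 0.04160194697334755 ((0.5321533679962158, -0.03694426268339157), (0.11175905168056488, 0.04265715181827545), 85.65422058105469)
```

View pics/c1.png

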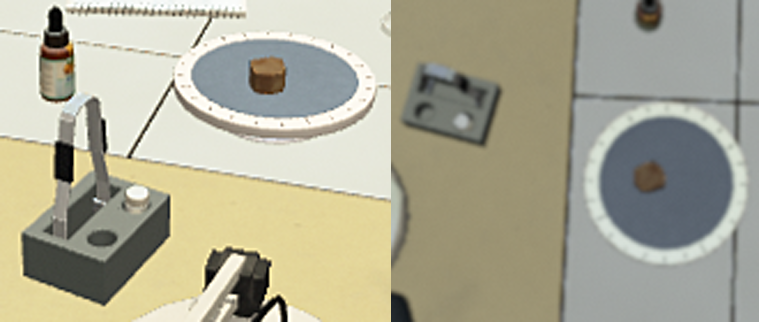

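The crop shows the tongs in the far long pocket of the block, their legs apart along the block's long side (about 13° off world y). The vial is in the near right well. Next I look from close by with the wrist camera, two places for each thing.

```bash
cat >> h.py <<'E'
from scipy.spatial.transform import Rotation as R
def down(psi):
    "tool down, tool y along (cos psi, sin psi)"
    y=np.array([np.cos(psi),np.sin(psi),0]);zz=np.array([0,0,-1.])
    return R.from_matrix(np.c_[np.cross(y,zz),y,zz]).as_quat()
def psi_now(): 
    y=R.from_quat(r.current_ee_rot()).as_matrix()[:,1]; return np.arctan2(y[1],y[0])
def wrist():
    p,q=np.array(r.current_tool_pos()),r.current_ee_rot()
    o=optics.get_image('wrist');T=np.eye(4);T[:3,:3]=R.from_quat(q).as_matrix();T[:3,3]=p
    return o,T@o['mount']
def onplane(o,T,uv,z):
    uv=np.atleast_2d(uv).astype(float)
    d=np.c_[(uv[:,0]-o['cx'])/o['fx'],(uv[:,1]-o['cy'])/o['fy'],np.ones(len(uv))]@T[:3,:3].T
    c=T[:3,3];return c+d*((z-c[2])/d[:,2])[:,None]
E
python3 - <<'E'
from h import *
p0=psi_now();print('psi0',p0)
q=down(np.deg2rad(-90))
im=[]
for i,p in enumerate([(0.42,-.33,.30),(.42,-.27,.30),(.49,-.08,.36),(.49,-.02,.36)]):
    if i in(0,2): r.move_to(p,q)
    else: r.move_linear(p)
    r.sleep(.2);o,T=wrist()
    if i==0: print(o['mount'].round(3),o['fx'])
    np.savez(f'w{i}.npz',px=o['pixels'],P=cloud(o,T),T=T,K=[o['fx'],o['fy'],o['cx'],o['cy']]);im.append(o['pixels'])
save('w',cv2.resize(np.vstack([np.hstack(im[:2]),np.hstack(im[2:])]),(800,600),interpolation=cv2.INTER_AREA))
print(r.current_q(),r.current_t())
E
```

```text
psi0 -1.134009765031694
[[ 0.    -0.945 -0.327  0.085]
 [ 1.     0.    -0.    -0.   ]
 [ 0.    -0.327  0.945 -0.121]
 [ 0.     0.     0.     1.   ]] 296.49760693613337
[-1.37023529e-01  1.45760405e-01  1.65150690e+00 -8.24962172e-05
  1.34434526e+00  1.43472571e+00] 4.05
```

View pics/w.png

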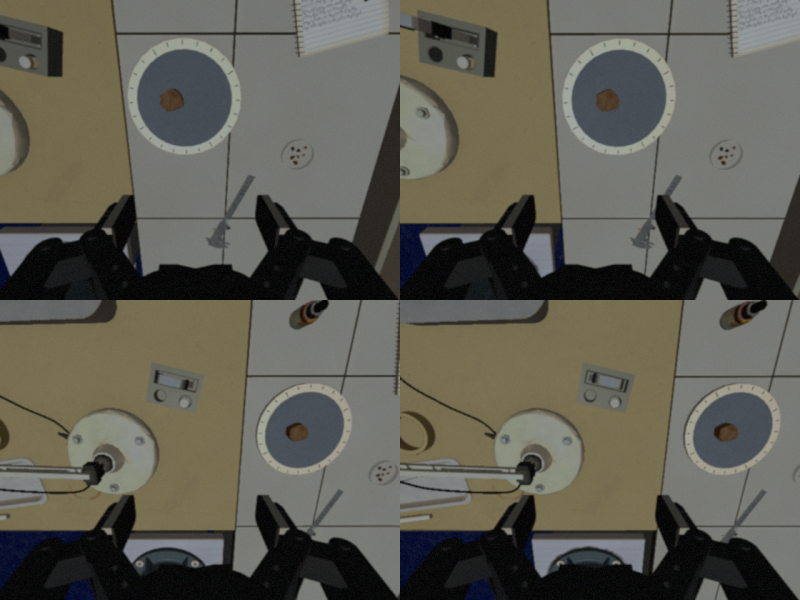

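The four wrist pictures (560x420 scaled to 400x300 each) show the lump at about (240,140) in the first. The block with the bow and vial is at about (245,120) in the third, all unoccluded. Now I measure from them.

```bash
cat > meas.py <<'E'
from h import *
class O(dict):pass
def conc(px,o,T,P,ztop):
    h=cv2.cvtColor(px,cv2.COLOR_RGB2HSV)
    m=((h[...,0]<22)&(h[...,1]>95)&(P[...,2]>.03)&(P[...,2]<.09)&(np.hypot(P[...,0]-.467,P[...,1]+.311)<.085)).astype(np.uint8)
    c=max(cv2.findContours(m,cv2.RETR_EXTERNAL,cv2.CHAIN_APPROX_NONE)[0],key=cv2.contourArea)
    return c[:,0,:],m>0
def tri(c1,d1,c2,d2):
    A=np.c_[d1,-d2];s=np.linalg.lstsq(A,c2-c1,rcond=None)[0];return (c1+d1*s[0]+c2+d2*s[1])/2,np.linalg.norm(c1+d1*s[0]-c2-d2*s[1])
def load(i):
    z=np.load(f'w{i}.npz');K=z['K'];return z['px'],dict(fx=K[0],fy=K[1],cx=K[2],cy=K[3]),z['T'],z['P']
def ray(o,T,uv): d=onplane(o,T,uv,0)[0]-T[:3,3];return d/np.linalg.norm(d)
if __name__=='__main__':
    R_={}
    for i in range(4):
        px,o,T,P=load(i);c,m=conc(px,o,T,P,.0675)
        uv=np.argwhere(m).mean(0)[::-1];R_[i]=(T[:3,3],ray(o,T,uv))
        W=onplane(o,T,c,.056)[:,:2]
        print(i,'conc area',m.sum(),'centre@.056',onplane(o,T,uv,.056)[0].round(4),'rect',cv2.minAreaRect(W.astype(np.float32)),'depthz',np.percentile(P[m][:,2],[5,50,95]).round(4))
        pl=(np.abs(P[...,2]-.0445)<.006)&(np.hypot(P[...,0]-.467,P[...,1]+.311)<.11)
        cc=max(cv2.findContours(pl.astype(np.uint8),0,1)[0],key=cv2.contourArea)
        Wp=onplane(o,T,cc[:,0,:],.0445)[:,:2];print('  plate',cv2.minEnclosingCircle(Wp.astype(np.float32)),np.median(P[pl][:,2]).round(4))
        near=(np.hypot(P[...,0]-.555,P[...,1]+.04)<.09)
        if i>=2:
            b=near&(np.abs(P[...,2]-.042)<.006);bc=max(cv2.findContours(b.astype(np.uint8),0,1)[0],key=cv2.contourArea)
            print('  block',cv2.minAreaRect(onplane(o,T,bc[:,0,:],.042)[:,:2].astype(np.float32)),np.median(P[b][:,2]).round(4))
            t=near&(P[...,2]>.128);q=P[t];print('  bow n',t.sum(),q.mean(0).round(4),q[:,2].max().round(4),cv2.minAreaRect(q[:,:2].astype(np.float32)))
            R_[i+2]=(T[:3,3],ray(o,T,np.argwhere(t).mean(0)[::-1]))
            g=near&(P[...,2]>.08)&(P[...,2]<.12)&(px.max(-1)<60);q=P[g];print('  plates n',g.sum(),np.percentile(q,[5,50,95],axis=0).round(4).tolist() if g.sum() else '')
    for a,b in((0,1),(2,3),(0,2),(4,5)): print('tri',a,b,tri(*R_[a],*R_[b]))
E
python3 meas.py
python3 - <<'E'
from h import *
a,b=[np.load(f'w{i}.npz')['px'] for i in(0,2)]
f=lambda im,u0,v0:cv2.resize(im[v0:v0+80,u0:u0+80],(400,400),interpolation=cv2.INTER_CUBIC)
save('/../c2'if 0 else 'c2',np.hstack([f(a,200,100),f(b,205,82)]))
E
```

```text
0 conc area 702 centre@.056 [ 0.4712 -0.2903  0.056 ] rect ((0.47083961963653564, -0.2895604074001312), (0.03155360743403435, 0.03727841004729271), 20.05548667907715) depthz [0.062  0.0634 0.0647]
  plate ((0.46862471103668213, -0.31151309609413147), 0.09862751513719559) 0.0416
1 conc area 687 centre@.056 [ 0.4711 -0.2907  0.056 ] rect ((0.4711478352546692, -0.28980451822280884), (0.032451581209897995, 0.035282645374536514), 18.112491607666016) depthz [0.0621 0.0633 0.0648]
  plate ((0.4686809480190277, -0.3108817934989929), 0.09855980426073074) 0.0416
2 conc area 550 centre@.056 [ 0.4717 -0.2895  0.056 ] rect ((0.47177207469940186, -0.28900444507598877), (0.03683948144316673, 0.04025546833872795), 20.008953094482422) depthz [0.0516 0.0629 0.0645]
  plate ((0.4696294367313385, -0.3088574707508087), 0.09907405823469162) 0.0415
  block ((0.55755215883255, -0.03952634707093239), (0.10411559790372849, 0.07601605355739594), 77.17807006835938) 0.0425
  bow n 27274 [ 0.5047 -0.0547  0.4105] 0.4806 ((0.5244355201721191, -0.06402704864740372), (0.10844657570123672, 0.10400375723838806), 82.61
[... 429 characters left out ...]
6165164709091), (0.10405723005533218, 0.07599718868732452), 77.16515350341797) 0.0424
  bow n 31400 [ 0.5044 -0.0379  0.4089] 0.4811 ((0.5315701365470886, -0.03472312539815903), (0.12818969786167145, 0.09795846045017242), 83.0931396484375)
  plates n 97 [[0.5626, -0.0656, 0.096], [0.5748, -0.0202, 0.1157], [0.5836, -0.0154, 0.118]]
tri 0 1 (array([ 0.47135202, -0.29053104,  0.05827551]), np.float64(7.358702110312038e-05))
tri 2 3 (array([ 0.47106838, -0.29111096,  0.05260437]), np.float64(0.0002869822803829284))
tri 0 2 (array([ 0.47121454, -0.29015867,  0.05451525]), np.float64(0.0003416930203235879))
tri 4 5 (array([ 0.46732192, -0.04522173,  0.3777819 ]), np.float64(0.001497948361897815))
```

View pics/c2.png

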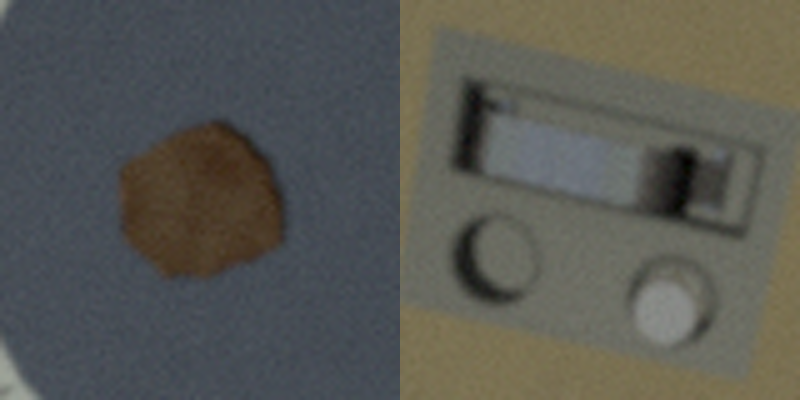

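The lump (left) is an angular polygon, its centre consistently at (0.471,-0.290). The block (right) shows the pocket with the bow in it, and the fit matches 76x104 mm at 77.2°. Now I refine the bow and check the plate height against the counter.

```bash
python3 - <<'E'
from meas import *
ax=np.array([np.cos(np.deg2rad(77.17)),np.sin(np.deg2rad(77.17))]);R_={}
for i in range(4):
    px,o,T,P=load(i)
    d=np.hypot(P[...,0]-.469,P[...,1]+.311);m=(d>.13)&(d<.16)&(P[...,1]<-.2)&(P[...,2]<.02);print(i,'counter z',np.median(P[m][:,2]),'plate',np.median(P[(d>.05)&(d<.09)][:,2]))
    c,m=conc(px,o,T,P,0);top=m&(P[...,2]>.0605);cc=max(cv2.findContours(top.astype(np.uint8),0,1)[0],key=cv2.contourArea)
    W=cv2.convexHull(onplane(o,T,cc[:,0],.0645)[:,:2].astype(np.float32))[:,0];a=np.deg2rad(np.arange(0,180,10));w=[np.ptp(W@[np.cos(t),np.sin(t)]) for t in a]
    print('  top hull c',cv2.minEnclosingCircle(W)[0],'widths mm',(np.array(w)*1e3).round(1).tolist())
    if i>=2:
        bl=P[(np.hypot(P[...,0]-.53,P[...,1]+.04)<.09)];print('  wood z',np.median(bl[(bl[:,2]<.02)][:,2]))
        t=(np.hypot(P[...,0]-.572,P[...,1]+.042)<.04)&(P[...,2]>.125)&(P[...,2]<.16);q=P[t]
        uv=np.argwhere(t).mean(0)[::-1];R_[i]=(T[:3,3],ray(o,T,uv))
        print('  bow',t.sum(),q.mean(0).round(4),np.percentile(q[:,2],[5,50,99]).round(4),cv2.minAreaRect(q[:,:2].astype(np.float32)))
print(tri(*R_[2],*R_[3]))
for k,n in(('ps','scene'),('pt','top')):
    P=np.load('v0.npz')[k];d=np.hypot(P[...,0]-.469,P[...,1]+.311);print(n,'plate z',np.median(P[(d>.05)&(d<.09)][:,2]),'counter',np.median(P[(d>.13)&(d<.16)&(P[...,1]<-.2)&(P[...,2]<.02)][:,2]))
E
```

```text
0 counter z 6.188752419730714e-05 plate 0.33562316842709167
  top hull c (0.4715769588947296, -0.29142293334007263) widths mm [33.1, 32.2, 30.8, 31.6, 34.6, 36.8, 37.9, 37.9, 36.8, 35.5, 36.4, 36.4, 36.3, 35.1, 34.9, 35.7, 35.9, 35.0]
1 counter z 5.5565584323929995e-05 plate 0.3198147269822107
  top hull c (0.4713810086250305, -0.2907688319683075) widths mm [32.0, 32.0, 31.9, 33.0, 34.9, 36.6, 37.7, 37.7, 36.6, 34.3, 34.7, 34.6, 34.6, 33.6, 33.1, 34.1, 34.3, 33.6]
2 counter z -5.9180144143744506e-05 plate 0.04153836638641373
  top hull c (0.4718605875968933, -0.288385272026062) widths mm [32.4, 32.3, 31.7, 33.2, 35.2, 36.7, 37.5, 37.1, 37.4, 36.9, 35.7, 35.6, 35.8, 34.9, 34.4, 34.9, 35.1, 34.3]
  wood z 7.761629342789567e-05
  bow 458 [ 0.5715 -0.0436  0.1419] [0.1344 0.1432 0.146 ] ((0.5715835094451904, -0.042604487389326096), (0.03956582397222519, 0.013003156520426273), 77.36254119873047)
3 counter z -4.721576762495294e-05 plate 0.041477104630522205
  top hull c (0.4716975688934326, -0.28744715452194214) widths mm [32.4, 32.1, 32.2, 33.7, 35.3, 36.4, 37.7, 38.3, 37.9, 36.7, 35.6, 35.9, 35.5, 34.7, 34.5, 34.5, 34.6, 34.0]
  wood z 7.917274280500042e-05
  bow 450 [ 0.5721 -0.0407  0.1419] [0.1346 0.1431 0.1459] ((0.5719228386878967, -0.0414314866065979), (0.040150586515665054, 0.012919542379677296), 77.33771514892578)
(array([ 0.57165841, -0.04170326,  0.1256473 ]), np.float64(0.0006507160883150126))
scene plate z 0.04057026756327786 counter -0.00028173430771483154
top plate z 0.04164874966574872 counter -2.291790196329302e-05
```

```bash
python3 - <<'E'
from h import *
q=down(np.deg2rad(77.2-180));x,y=.5717,-.0422
r.move_to([x,y,.24],q);r.move_linear([x,y,.102],vel=.15)
print(r.current_q(),r.current_contact_force())
r.set_gripper(.70,20)
for w in(.66,.63,.61,.59,.57):
    r.set_gripper(w,20);print(w,r.current_opening(),r.current_finger_force(),np.round(r.current_contact_force(),2))
    if r.current_finger_force()>3.3: break
print(r.current_t());o=optics.get_image('scene');save('s1',cv2.resize(o['pixels'][200:340,180:360],None,fx=3,fy=3))
E
```

```text
[-1.54813079e-01  5.84710939e-01  1.70538317e+00  6.37061517e-06
  8.49775568e-01  1.63922126e+00] [-0.54479982  0.60106326  0.69552793]
0.66 0.6598855852030842 0.0 [ 0.19 -0.2   0.37]
0.63 0.6348853571527525 3.8633284193929285 [-0.2  -0.24  1.12]
6.575
```

View pics/s1.png

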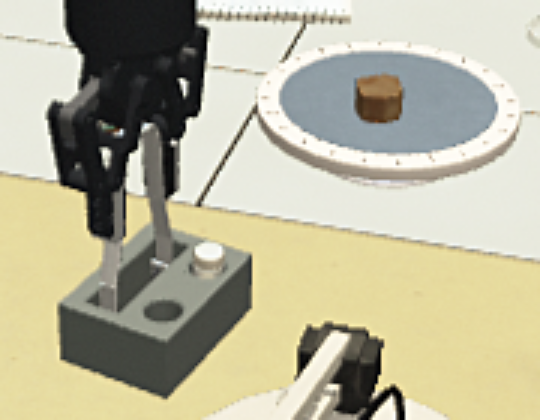

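The picture shows both fingers on the grip plates at (105,210) and (172,170), with the tongs upright. I squeeze a little more for a firm hold, then lift and check.

```bash
python3 - <<'E'
from h import *
r.set_gripper(.59,30);print(r.current_opening(),r.current_finger_force())
x,y=.5717,-.0422
r.move_linear([x,y,.122],vel=.08);print(r.current_finger_force(),np.round(r.current_contact_force(),2))
r.move_linear([x,y,.25],vel=.15);r.sleep(.2)
print(r.current_opening(),r.current_finger_force(),np.round(r.current_contact_force(),2),np.round(r.current_tool_pos(),4),r.current_t())
o=optics.get_image('scene');P=cloud(o);np.savez('s2.npz',px=o['pixels'],P=P)
m=(np.hypot(P[...,0]-x,P[...,1]-y)<.045)&(P[...,2]>.06)&(P[...,2]<.2)
m[:,:150]=0
q=P[m];ax=np.array([np.cos(np.deg2rad(77.2)),np.sin(np.deg2rad(77.2))]);n=np.array([ax[1],-ax[0]])
d=q[:,:2]-[x,y];s=d@ax;t=d@n;print('zmin',np.percentile(q[:,2],[.5,1,2]))
for z0 in np.arange(.13,.2,.01):
    for sg in(1,-1):
        k=(s*sg>0)&(abs(q[:,2]-z0)<.005)
        if k.sum()>3: print(z0.round(3),sg,k.sum(),'s',np.percentile(s[k],[5,50,95]).round(4),'t',np.median(t[k]).round(4))
save('s2',cv2.resize(o['pixels'][130:320,170:360],None,fx=3,fy=3))
E
```

```text
0.5908904528547266 3.3509103165124543
2.4676534461104893 [-0.46 -0.63 -0.16]
0.5873896166464273 2.4671214726913604 [-0.23 -0.05 -1.29] [ 0.5715 -0.0422  0.2492] 8.4417
zmin [0.15481063 0.15496193 0.1556726 ]
0.15 1 4 s [0.0248 0.0279 0.0283] t -0.0025
0.16 1 49 s [0.0256 0.0283 0.0309] t -0.0038
0.16 -1 45 s [-0.0297 -0.0273 -0.0253] t -0.0048
0.17 1 49 s [0.0263 0.0284 0.0304] t -0.0027
0.17 -1 46 s [-0.0294 -0.0266 -0.0242] t -0.0026
0.18 1 40 s [0.0262 0.0277 0.0298] t -0.003
0.18 -1 38 s [-0.0302 -0.0278 -0.0256] t -0.0029
0.19 1 34 s [0.0258 0.0282 0.0303] t -0.0025
0.19 -1 30 s [-0.0304 -0.0289 -0.0269] t -0.002
0.2 1 17 s [0.0263 0.0282 0.0301] t -0.0035
0.2 -1 14 s [-0.0304 -0.0287 -0.0267] t -0.0032
```

View pics/s2.png

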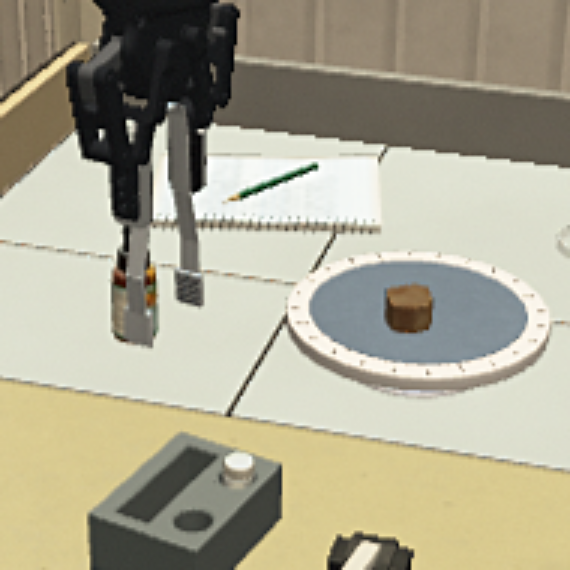

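The tongs are lifted clear with feet 94.5 mm below the TCP. The jaws are at (140,325) and (190,290), the vial is undisturbed, and the jaw gap is about 50 mm. Now I carry them over the lump and check with the wrist camera.

```bash
python3 - <<'E'
from h import *
q=down(np.deg2rad(20-180));c=[.4713,-.2905]
r.move_linear([*c,.25],q,vel=.15);r.move_linear([*c,.20],vel=.1);r.sleep(.3)
print(r.current_opening(),r.current_finger_force(),np.round(r.current_q(),2),r.current_t())
o,T=wrist();P=cloud(o,T);np.savez('w4.npz',px=o['pixels'],P=P,T=T,K=[o['fx'],o['fy'],o['cx'],o['cy']])
save('w4',cv2.resize(o['pixels'][60:330,130:430],None,fx=2,fy=2))
s=optics.get_image('scene');S=cloud(s);np.savez('s3.npz',px=s['pixels'],P=S)
a=np.deg2rad(20);ax=np.array([np.cos(a),np.sin(a)]);n=np.array([-ax[1],ax[0]])
for nm,X in(('w',P),('s',S)):
    m=(np.hypot(X[...,0]-c[0],X[...,1]-c[1])<.045)&(X[...,2]>.08)&(X[...,2]<.14)
    p=X[m];d=p[:,:2]-c;u=d@ax;t=d@n;print(nm,'zmin',np.percentile(p[:,2],[.5,2]))
    for sg in(1,-1):
        k=(u*sg>0)&(p[:,2]<.125)
        if k.sum()>3:print(nm,sg,k.sum(),'s',np.percentile(u[k],[2,50,98]).round(4),'t',np.percentile(t[k],[2,50,98]).round(4),'z',np.percentile(p[k][:,2],[2,98]).round(3))
E
```

```text
0.5917952364332829 2.466956354219292 [-0.64  0.42  1.7  -0.    1.03  2.16] 11.375
w zmin [0.10801849 0.10896215]
w 1 84 s [0.0254 0.0262 0.0298] t [-0.0085 -0.0078  0.0071] z [0.108 0.125]
w -1 83 s [-0.0289 -0.0253 -0.0245] t [-0.0085 -0.0075  0.0073] z [0.108 0.124]
s zmin [0.10569585 0.10751294]
s 1 24 s [0.0238 0.0279 0.0289] t [-0.0083  0.0074  0.0102] z [0.107 0.124]
s -1 29 s [-0.031  -0.0277 -0.0257] t [-0.0097  0.0071  0.012 ] z [0.107 0.125]
```

View pics/w4.png

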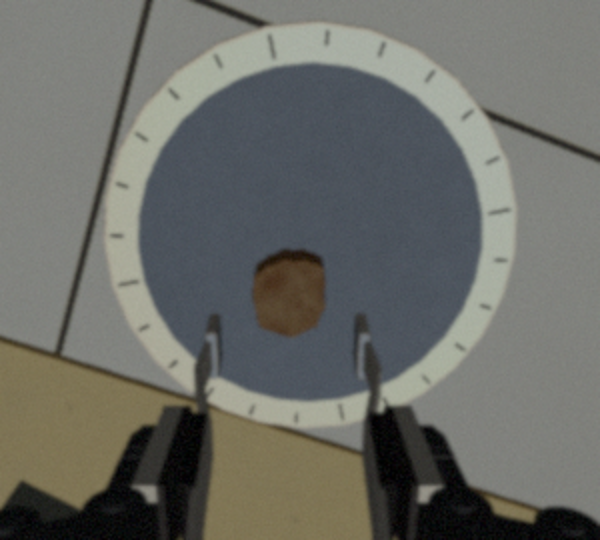

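The jaws at (212,345) and (362,345) are symmetric about the tool axis, with a gap of about 50 mm. The lump is at (289,293) between and beyond them. I measure the lump in this same view and correct.

```bash
python3 - <<'E'
from meas import *
px,o,T,P=load(4);c0=np.array([.4713,-.2905]);a=np.deg2rad(20);ax=np.array([np.cos(a),np.sin(a)]);n=np.array([-ax[1],ax[0]])
c,m=conc(px,o,T,P,0);print(m.sum(),np.percentile(P[m][:,2],[2,50,98]).round(4))
for z,mm in((.0525,m),(.0635,m&(P[...,2]>.060))):
    k=max(cv2.findContours(mm.astype(np.uint8),0,1)[0],key=cv2.contourArea)
    W=onplane(o,T,k[:,0],z)[:,:2]-c0;print(z,'s',(W@ax).min().round(4),(W@ax).max().round(4),'t',(W@n).min().round(4),(W@n).max().round(4))
q=P[m][:,:2]-c0;print('cloud s',np.percentile(q@ax,[1,99]).round(4),'t',np.percentile(q@n,[1,99]).round(4))
Wt=P[m&(P[...,2]>.06)][:,:2].astype(np.float32)
for d in range(0,180,15): print(d,(np.ptp(Wt@[np.cos(np.deg2rad(d)),np.sin(np.deg2rad(d))])*1e3).round(1),end='; ')
E
```

```text
1177 [0.0516 0.0633 0.0648]
0.0525 s -0.0163 0.0163 t -0.0186 0.0225
0.0635 s -0.0156 0.0156 t -0.0185 0.0181
cloud s [-0.0146  0.0147] t [-0.0179  0.0163]
0 33.2; 15 31.7; 30 32.3; 45 36.3; 60 38.4; 75 38.3; 90 37.2; 105 36.6; 120 36.4; 135 34.8; 150 35.6; 165 35.1;
```

Lump and jaws are both centred within 1 mm, so I descend and close.

```bash
python3 - <<'E'
from h import *
c=[.4711,-.2906]
r.move_linear([*c,.142],vel=.08);print(np.round(r.current_tool_pos(),4),np.round(r.current_contact_force(),2))
for w in(.57,.55,.53,.51,.49,.47):
    r.set_gripper(w,30);f=r.current_finger_force();print(w,r.current_opening(),f,np.round(r.current_contact_force(),2))
    if f>12: break
r.set_gripper(.40,60);r.sleep(.3);print(r.current_opening(),r.current_finger_force(),np.round(r.current_contact_force(),2),r.current_t())
o,T=wrist();s=optics.get_image('scene')
save('w5',np.hstack([cv2.resize(o['pixels'][150:330,190:370],(400,400)),cv2.resize(s['pixels'][170:270,260:360],(400,400))]))
E
```

```text
[ 0.4713 -0.2908  0.1424] [ 0.63  0.64 -1.  ]
0.57 0.5699453783561953 2.6874159649014473 [-0.1  -0.04 -1.39]
0.55 0.5497286307399831 2.9414745792746544 [ 1.05 -0.26 -1.46]
0.53 0.5295342931724248 7.298676520586014 [ 0.19 -0.45 -0.24]
0.51 0.5173071672352998 27.06938534975052 [-0.57  0.39  0.49]
0.5027691656859825 60.74964165687561 [-0.93 -0.43  4.16] 13.7333
```

View pics/w5.png

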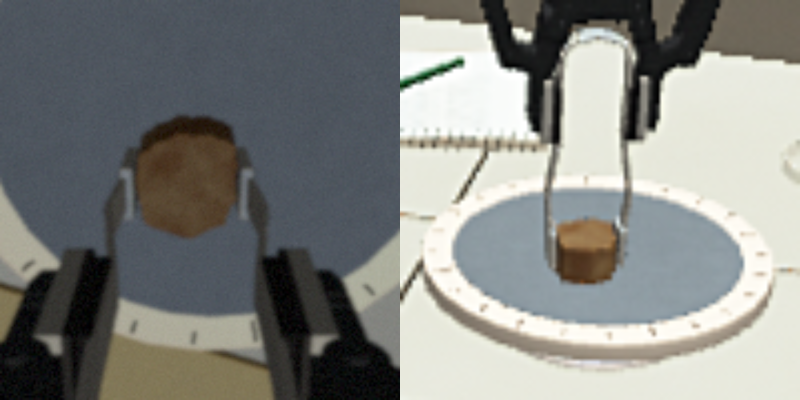

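Both jaws are flat on the lump, at (130,190) and (245,190) in the left view, and centred. I lift.

```bash
python3 - <<'E'
from h import *
x,y,z=r.current_tool_pos()
r.move_linear([x,y,z+.03],vel=.05);print(r.current_opening(),np.round(r.current_contact_force(),2))
r.move_linear([x,y,z+.15],vel=.1);r.sleep(1)
print(r.current_opening(),r.current_finger_force(),np.round(r.current_contact_force(),2),np.round(r.current_qvel(),4),r.current_t())
s=optics.get_image('scene');P=cloud(s);h=cv2.cvtColor(s['pixels'],cv2.COLOR_RGB2HSV)
m=(h[...,0]<22)&(h[...,1]>95)&(np.hypot(P[...,0]-x,P[...,1]-y)<.04)&(P[...,2]>.02);print('lump',m.sum(),np.percentile(P[m],[2,50,98],axis=0).round(3).tolist())
save('s6',cv2.resize(s['pixels'][100:290,180:400],None,fx=2.7,fy=2.7))
E
```

```text
0.507174356455784 [-0.37 -0.52 -0.18]
0.5089316147346367 60.96863150596619 [-0.02  0.03 -1.96] [-0.0018  0.0004  0.0003 -0.0013  0.0005  0.0002] 16.9333
lump 228 [[0.453, -0.305, 0.192], [0.467, -0.278, 0.208], [0.483, -0.27, 0.214]]
```

View pics/s6.png

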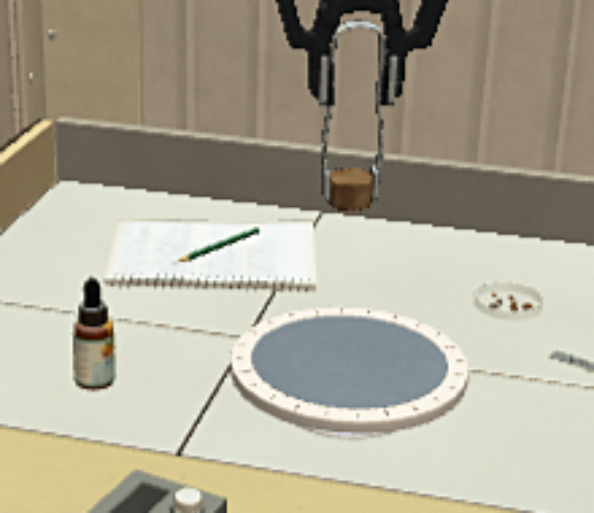

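The lump at (350,188) is held about 15 cm over the plate, and the dropper, dish and vial are untouched. I check for drift and hand in.

```bash
python3 - <<'E'
from h import *
r.sleep(1.0);print(r.current_opening(),r.current_finger_force(),np.round(r.current_contact_force(),2))
s=optics.get_image('scene');P=cloud(s);h=cv2.cvtColor(s['pixels'],cv2.COLOR_RGB2HSV)
m=(h[...,0]<22)&(h[...,1]>95)&(np.hypot(P[...,0]-.471,P[...,1]+.291)<.04)&(P[...,2]>.02);z=np.percentile(P[m][:,2],[2,98]);print(z)
if z[0]>.16: print(r.hand_in())
E
```

```text
0.5053576095642083 60.9685742855072 [-0.19  0.61 -1.17]
[0.19159132 0.21417948]
the job is handed in; nothing more can be done
None
```

The job is handed in: the concretion is held still in the squeezed tongs about 15 cm above the turntable, the gripper held only the tongs, and the vial, petri dish and dropper bottle are where they were.

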